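Try the incubator cover, free its catch if caught, hold it open

ROBOT

A 6-joint arm with a two-finger parallel gripper is mounted at the origin on a cart in front of the work surface, level with it; the furniture and walls round the work are solid. World frame = base frame: x ahead of the robot, y to its left, z up, the work surface at z = 0. Lengths are in m, angles in rad, forces in N, time in s.
With the tool pointing down it reaches from about 0.375 to 0.925 m from the base axis. Payload 5.7 kg.
Tool frame: the origin (TCP) lies midway between the tips of the shut fingers; the grasp point (between the pads) lies 19 mm behind it; z points along the fingers, y is the line along which they close (so a half turn about z gives the same grasp; the last joint's range is limited). The gripper opens to 88 mm and grips with 3 to 60 N. Pads are 20 mm wide; open, the fingers measure 115 mm over their backs; the gripper's body (75 mm by 178 mm) begins 61 mm behind the grasp point.
Start: joints at [-1.367, 0.359, 1.51, -0, 1.272, -0.115], TCP at [0.188, -0.57, 0.223] pointing down, gripper open.
Joint ranges: [-2.97, 2.97], [-1.01, 2.36], [0.21, 2.38], [-0.96, 4.11], [0.2, 2.71], [-2.98, 2.98]. Speed limits (rad/s): [2.39, 2.39, 3.14, 3.14, 3.14, 3.14].

INTERFACE

Orientations are given as a unit quaternion [x, y, z, w].
In Python, from bench import move_ptp, servo_line, goto_joints, move_gripper, sleep, inverse_kinematics, capture, PlanningError, close_job, spot_in, silhouettes, current_clock, current_joint_pos, current_qvel, current_joint_torque, current_position, current_orientation, current_force, current_torque, current_finger_gap, current_grip_force gives the robot as it stands. Calls block until the motion is done:
- move_ptp(position, orientation): joint-space move of the TCP to a pose.
- servo_line(position, orientation=None, rate=0.15, contact_N=None): straight line of the TCP; orientation=None keeps the orientation; rate is the mean speed in m/s. With contact_N (N) it stops when the force on the tool has changed by that much, and returns True; else False.
- goto_joints(angles): joint-space move.
- move_gripper(opening): finger opening in m; the grip force is fixed at half the most; returns when the fingers have stopped.
- sleep(seconds).
- inverse_kinematics(position, orientation): joint angles nearest the present ones, or None.
- capture(name): name is "scene" or "top" or "wrist"; returns a dict with "image" (420x560x3 uint8, blue, green, red), "range_z" (420x560 float32, m along the optical axis (not along the pixel's ray), 0 where there is no reading), "intrinsics" (3x3 intrinsics, pixels), "R" (3x3) and "t" (3): a world point X has camera coordinates R X + t. Camera axes: x right, y down, z forward; pixel columns grow to the right and rows downward; lengths in m; the calibration is good to about 2 mm. A picture is of the moment at which its call begins.
A pose or a line that the arm cannot do raises PlanningError and nothing moves.
- close_job(): hands the job in; it is judged then, once.
Trained networks look in the newest picture that a camera, given by its name, has taken for a name from the list of things; names that differ only in an ending like _2 or _b are one class to them, and where a whole thing is asked for, a point or a joint stands for the part that bears it (a point fixed in the world has none). Each returns a list of dicts, best first, with "conf" (0 to 1); they miss things now and then, are a little off and sometimes report something else, mostly with a low value. They report only what shows in the picture. A call takes as long as a camera call.
- spot_in(camera, query): "xy" ([column, row] in pixels, amid what is visible of it).
- silhouettes(camera, query): "region" (420x560 bool, what is visible of it) and "xy" ([column, row] in pixels, amid what is visible of it).
Readings, each from a call of its own:
- current_clock(): time.
- current_joint_pos(): joint angles.
- current_qvel(): joint speeds.
- current_joint_torque(): joint torques, N m.
- current_position(): TCP position.
- current_orientation(): TCP orientation.
- current_force(): force on the tool from outside, world axes, zero at the start.
- current_torque(): the same for the moment, N m.
- current_finger_gap(): finger opening in m.
- current_grip_force(): force on a finger pad.
Only numpy, scipy, OpenCV 4.12 (cv2) and the standard library are available. Lean on these libraries where they do the work, as an engineer would, in place of code of your own. Each camera call takes 0.05 s, during which the arm holds its last target. There are 200 camera calls.

TASK

Hold the cover of the dry-bath incubator open for a colleague. First try the cover by gently pulling its front bar up, with the red release still untouched: its inner catch may or may not have caught when it was last shut. If it is caught, slide the red release all the way toward the incubator's hinge side; then raise the cover by its bar to about 60 degrees and finish still holding it there, since it falls shut by itself. Do not yank on a caught cover and leave the bottles, jar, beaker and tape around it where they are.

Things in the scene. Friction and masses are not known exactly. Their poses are not given: they have to be found in the camera images.
- incubator: White dry-bath incubator, fixed; origin on the bench under the chamber's centre, x from its front (bar side) to its hinge side at the back, y to its left, z up; turned by up to 0.3 rad. Chamber 160 (x) by 200 mm (y), 85 mm high, with a grey cover (top 100 mm high). At its right side (y -100 to -175 mm) a grey console, flat top 68 mm high, carries the red release.
- pull_bar_mid (a point): Middle of the steel pull bar on the cover's front edge: a round bar 12 mm thick and 110 mm long along the incubator's y, held by a bracket at each end, 44 mm ahead of the cover's front edge, so that fingers go down on both sides of it; 92.5 mm above the bench when shut. It moves with the cover, on a circle of 204 mm radius about the hinge. The hidden catch holds a hook under the cover.
- cover_hinge (a point): Middle of the cover's hinge line, which runs along the incubator's y at the back rim, 80 mm behind the centre and 85 mm above the bench.
- cover (a joint): Cover's opening angle, rad: 0 shut, grows as the bar goes up and back, stop at 1.4. Weighs about 0.4 kg, falls shut when let go. Caught, it has 0.03 to 0.045 rad of play (6 to 9 mm at the bar), then the catch stops it firmly (10 N at the bar is a fair tug, 45 N a yank). Not caught, it rises freely past that with under 4 N at the bar. The catch is hidden.
- release_mid (a point): Centre of the upright red fin of the release on the console top: 26 mm along the incubator's x, 14 mm across, its top 103 mm above the bench, its centre 87 mm; it stands 33 mm clear of the cover's side. It slides along the incubator's +x only (away from the bar, toward the hinge side).
- release (a joint): Travel of the red release, m: 0 at the start (toward the bar), 0.030 fully slid toward the hinge side. It moves with about 2 to 3 N and stays where left. Fully slid it has pushed the catch out of engagement for good (even after it is let go); let the cover down first, do not pull on it meanwhile.
- amber_bottle_base (a point): Amber glass bottle with white cap, 68 mm across, 160 mm high, bystander at the left; point at the centre of its underside.
- red_ring_jar_base (a point): White jar with beige cap and red ring, 64 mm across, 105 mm high, bystander at the left; point at the centre of its underside.
- small_beaker_base (a point): Small beaker, 74 mm across, 87 mm high, bystander at the right; point at the centre of its underside.
- tape_base (a point): Roll of yellow tape lying flat, 62 mm across, 18 mm high, bystander at the right; point at the centre of its underside.

How it is judged:
On the way, in this order (a step that is already met when the one before it is completed fails the run):
1. the cover is tried: pulled up through its play (or farther) with the release not yet moved (value of joint cover above 0.012 rad and value of joint release below 0.006 m), for 0.1 s.
2. the cover is raised well clear by the bar (value of joint cover above 0.5 rad and contact force between the fingers and cover_c1 above 0.3 N), for 0.1 s.
At the end, for the whole second after the job is handed in: The cover stands still (under 0.1 rad/s) between 45 and 75 degrees open (0.79 to 1.31 rad), carried by the fingers at its pull bar (contact over 0.3 N); the amber bottle, the red-ringed jar, the small beaker and the tape roll are within 30 mm of where they stood (value of joint cover between 0.79 and 1.31 rad and velocity of joint cover between -0.1 and 0.1 rad/s and contact force between the fingers and cover_c1 above 0.3 N and distance of each of amber_bottle_base, red_ring_jar_base, small_beaker_base, tape_base from where it was at the start of the episode below 0.03 m); the arm keeps its last pose, push and grip.
It fails at once if a caught cover is yanked: more than 70 N on the hook of the catch (contact force between strike_lip and anything else above 70 N).
It fails at once if a bystander is shifted by more than 30 mm (distance of any of amber_bottle_base, red_ring_jar_base, small_beaker_base, tape_base from where it was at the start of the episode above 0.03 m).
It also fails if it takes over 51 s, if anything falls off the work surface, if the arm or the gripper's body presses on something with over 40 N, if the wrist force passes 120 N, or if a joint passes its speed limit or range.

## Working session

There is one attempt and no reset: what is moved stays moved. The work goes in short steps, each a Python script; the robot and the scene stay as the last script left them, time stands still between calls to the robot, and variables do not carry over. Pictures are saved under pics/ and viewed, at most 10 in all, crops included, and the job is handed in when it is done.

```bash
mkdir -p pics; cat > h.py <<'E'
import numpy as np, cv2
from bench import *
def px2w(c,u,v,z):
    K=c["intrinsics"]; p=np.array([(u-K[0,2])/K[0,0]*z,(v-K[1,2])/K[1,1]*z,z])
    return c["R"].T@(p-c["t"])
def cloud(c,m):
    v,u=np.nonzero(m&(c["range_z"]>0)); z=c["range_z"][v,u]; K=c["intrinsics"]
    P=np.stack([(u-K[0,2])/K[0,0]*z,(v-K[1,2])/K[1,1]*z,z],1)
    return (P-c["t"])@c["R"]
E
python3 - <<'E'
from h import *
for n in ["top","scene"]:
    c=capture(n); cv2.imwrite(f"pics/{n}1.png",c["image"])
    for q in ["pull_bar_mid","release_mid","incubator","cover","amber_bottle_base","red_ring_jar_base","small_beaker_base","tape_base"]:
        r=silhouettes(n,q)
        if r:
            P=cloud(c,r[0]["region"]); print(n,q,round(r[0]["conf"],2),np.round(r[0]["xy"]),len(P),np.round(np.median(P,0),3),np.round(np.percentile(P,[2,98],axis=0),3).tolist())
            if q in("pull_bar_mid","release_mid","cover"):
                rect=cv2.minAreaRect(P[:,:2].astype(np.float32)); print("   rect",np.round(rect[0],3),np.round(rect[1],3),round(rect[2],1))
E
```

```text
top pull_bar_mid 0.65 [297. 204.] 3492 [ 0.546 -0.031  0.099] [[0.429, -0.127, 0.092], [0.629, 0.064, 0.106]]
   rect [ 0.531 -0.03 ] [0.206 0.225] 81.7
top release_mid 0.41 [406. 260.] 247 [ 0.37  -0.382  0.017] [[0.345, -0.41, -0.002], [0.397, -0.356, 0.024]]
   rect [ 0.369 -0.383] [0.057 0.056] 88.9
top incubator 0.69 [306. 207.] 4795 [ 0.545 -0.062  0.098] [[0.43, -0.199, 0.059], [0.632, 0.062, 0.106]]
top cover 0.91 [297. 209.] 3639 [ 0.546 -0.03   0.099] [[0.428, -0.127, 0.001], [0.631, 0.066, 0.106]]
   rect [ 0.533 -0.029] [0.213 0.229] 86.2
top amber_bottle_base 0.62 [151. 187.] 577 [0.61  0.424 0.111] [[0.582, 0.405, 0.01], [0.644, 0.458, 0.163]]
top red_ring_jar_base 0.62 [156. 235.] 449 [0.47  0.409 0.102] [[0.442, 0.389, 0.013], [0.501, 0.446, 0.11]]
top small_beaker_base 0.62 [401. 218.] 547 [ 0.508 -0.368  0.033] [[0.474, -0.396, 0.001], [0.541, -0.327, 0.088]]
top tape_base 0.84 [408. 258.] 302 [ 0.371 -0.385  0.016] [[0.345, -0.414, -0.003], [0.4, -0.355, 0.024]]
scene pull_bar_mid 0.71 [292. 224.] 1356 [ 0.527 -0.042  0.101] [[0.424, -0.132, 0.087], [0.627, 0.063, 0.105]]
   rect [0.62  0.002] [0.435 0.245] 27.0
scene incubator 0.76 [304. 236.] 3573 [ 0.49  -0.099  0.07 ] [[0.429, -0.209, 0.005], [0.619, 0.061, 0.104]]
scene cover 0.86 [289. 220.] 1390 [ 0.526 -0.04   0.101] [[0.424, -0.132, 0.076], [0.63, 0.063, 0.105]]
   rect [ 0.622 -0.02 ] [0.435 0.227] 11.8
scene amber_bottle_base 0.73 [321. 233.] 91 [ 0.52  -0.175  0.086] [[0.509, -0.181, 0.07], [0.541, -0.161, 0.106]]
scene small_beaker_base 0.77 [367. 262.] 507 [ 0.48  -0.357  0.057] [[0.472, -0.386, 0.005], [0.544, -0.325, 0.088]]
scene tape_base 0.87 [356. 296.] 284 [ 0.361 -0.388  0.017] [[0.34, -0.414, 0.003], [0.395, -0.358, 0.021]]
```

View pics/top1.png

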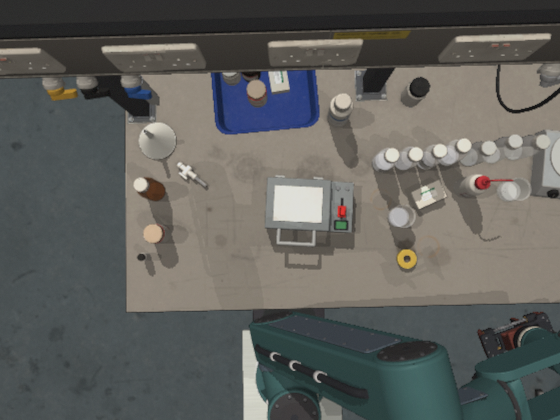

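View pics/scene1.png

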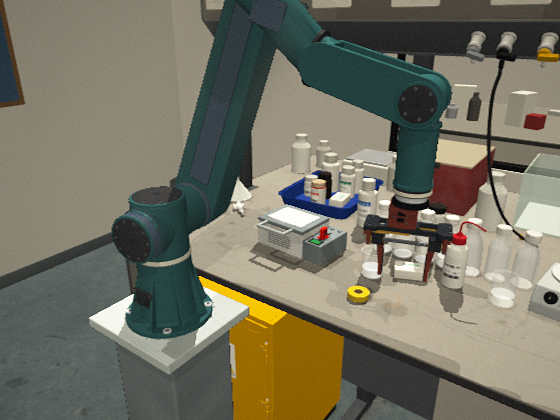

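The top view shows the incubator at about (300,208), with its bar at (296,243), the red release at (342,211), the tape at (407,259) and the beaker at (401,218). The scene view agrees, with the red fin at (323,235). The network's release hit was actually the tape, so I'll find the release by colour. Next is a closer look with the wrist camera.

```bash
cat >> h.py <<'E'
from scipy.spatial.transform import Rotation as Rn
def tool(yaw,tilt=0.,flip=1):
    "tool down, closing line along incubator x; tilt>0 leans fingertips toward hinge side"
    z=np.array([np.sin(tilt),0,-np.cos(tilt)]); y=flip*np.array([np.cos(tilt),0,np.sin(tilt)])
    M=np.stack([np.cross(y,z),y,z],1)
    return (Rn.from_euler("z",yaw)*Rn.from_matrix(M)).as_quat()
E
python3 - <<'E'
from h import *
print(current_clock(),Rn.from_quat(current_orientation()).as_matrix().round(2).tolist())
p=[0.42,-0.07,0.36]; best=None
for f in (1,-1):
    q=inverse_kinematics(p,tool(0,0,f)); print(f,q)
    if q is not None and (best is None or abs(q[5])<abs(best[1][5])): best=(f,q)
print("flip",best[0]); goto_joints(best[1])
c=capture("wrist"); cv2.imwrite("pics/w1.png",c["image"])
r=silhouettes("wrist","cover")
P=cloud(c,np.ones((420,560),bool)); ok=(P[:,2]>.096)&(P[:,2]<.106)&(abs(P[:,0]-.54)<.13)&(abs(P[:,1]+.03)<.13)
rect=cv2.minAreaRect(P[ok][:,:2].astype(np.float32)); print("top face",rect, ok.sum())
b=c["image"].astype(int); red=(b[...,2]>120)&(b[...,1]<60)&(b[...,0]<60)
R=cloud(c,red); R=R[(R[:,2]>.07)&(R[:,2]<.11)]; print("red",len(R),R.mean(0) if len(R) else 0, np.percentile(R,[2,98],axis=0) if len(R) else 0)
rt=R[R[:,2]>.098]; print("redtop",len(rt),cv2.minAreaRect(rt[:,:2].astype(np.float32)))
bar=(P[:,2]>.085)&(P[:,2]<.102)&(P[:,0]>.39)&(P[:,0]<.445)&(abs(P[:,1]+.03)<.1)
B=P[bar]; print("bar",len(B),cv2.minAreaRect(B[:,:2].astype(np.float32)),B[:,2].max())
print(current_clock())
E
```

```text
0.9 [[0.95, 0.31, -0.0], [0.31, -0.95, 0.0], [-0.0, -0.0, -1.0]]
1 [-3.27678876e-01 -1.06061963e-02  1.63723518e+00 -4.44089210e-16
  1.51496367e+00 -3.27678876e-01]
-1 [-3.27678876e-01 -1.06061963e-02  1.63723518e+00 -4.44089210e-16
  1.51496367e+00  2.81391378e+00]
flip 1
top face ((0.5294897556304932, -0.030650682747364044), (0.19940482079982758, 0.2086551934480667), 85.58529663085938) 21788
red 269 [ 0.52576439 -0.16635345  0.0870927 ] [[ 0.51150484 -0.17677253  0.07033816]
 [ 0.54442332 -0.15836098  0.10394157]]
redtop 135 ((0.5274385809898376, -0.16964882612228394), (0.012494099326431751, 0.023617075756192207), 85.14653778076172)
bar 1075 ((0.43295738101005554, -0.02392415702342987), (0.12245701253414154, 0.02455879934132099), 89.69133758544922) 0.10044314745098627
3.0417
```

View pics/w1.png

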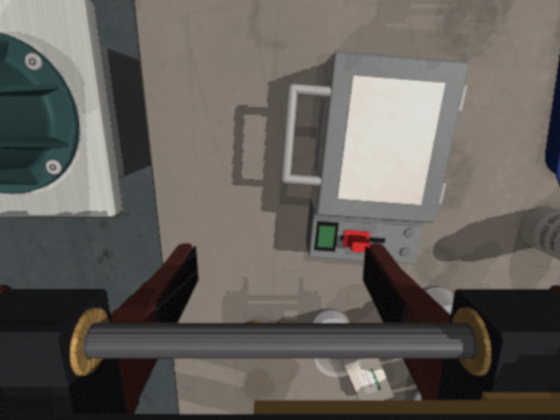

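The wrist view shows the bar as a line from about (297,88) to (288,180), the cover at (395,135) and the red fin at (357,241). The front edge gives a yaw of about -0.08 rad. I'll refine the bar axis, grip it and try the cover gently.

```bash
python3 - <<'E'
from h import *
import json
yaw=-0.08
c=capture("wrist"); P=cloud(c,np.ones((420,560),bool))
def inc(P,yaw): 
    return P[:,:2]@np.array([[np.cos(yaw),-np.sin(yaw)],[np.sin(yaw),np.cos(yaw)]])
Q=inc(P,yaw); f0=inc(np.array([[.5274,-.1696]]),yaw)[0]
# bar: points near bar height, within the middle 80 mm
m=(P[:,2]>.085)&(P[:,2]<.104)&(P[:,0]>.37)&(P[:,0]<.43)&(abs(P[:,1]+.03)<.035)
k=np.polyfit(P[m][:,1],P[m][:,0],1); print("bar pts",m.sum(),"slope",k,"z",np.percentile(P[m][:,2],[50,99]))
m2=(P[:,2]>.085)&(P[:,2]<.104)&(P[:,0]>.37)&(P[:,0]<.425)&(abs(P[:,1]+.03)<.1)
print("bar inc x",np.percentile(Q[m2],[2,50,98],axis=0).tolist(),"fin inc",f0)
top=(P[:,2]>.096)&(P[:,2]<.106)&(P[:,0]>.44)&(abs(P[:,1]+.03)<.13); print("top inc",np.percentile(Q[top],[1,99],axis=0).tolist())
E
```

```text
bar pts 263 slope [0.03443259 0.42784204] z [0.09684253 0.09950177]
bar inc x [[0.4251673606715939, -0.047237395058507464], [0.4265549570632516, -0.02933890680395089], [0.42914786356671425, 0.002905359601728211]] fin inc [ 0.53926675 -0.12691056]
top inc [[0.45726588879186575, -0.08453533718737602], [0.6316428395957331, 0.10916201783492248]]
```

```bash
python3 - <<'E'
from h import *
yaw=-0.08
c=capture("wrist"); P=cloud(c,np.ones((420,560),bool))
Q=P[:,:2]@np.array([[np.cos(yaw),-np.sin(yaw)],[np.sin(yaw),np.cos(yaw)]])
m=(P[:,2]>.08)&(P[:,2]<.106)&(Q[:,0]>.39)&(Q[:,0]<.452)&(abs(Q[:,1]-.0125)<.04)
k=np.polyfit(Q[m][:,1],Q[m][:,0],1); bx=np.median(Q[m][:,0]); print(m.sum(),"resid yaw",-k[0],"x",np.percentile(Q[m][:,0],[2,50,98]),np.percentile(P[m][:,2],[50,98]))
yaw-=k[0]*0.7; by=.0125
C=Rn.from_euler("z",-0.08).as_matrix()[:2,:2]
bar=C@np.array([bx,by]); print("yaw",yaw,"bar",bar)
np.save("pose.npy",[bar[0],bar[1],yaw])
move_gripper(0.044)
move_ptp([*bar,.16],tool(yaw)); 
c=capture("wrist"); cv2.imwrite("pics/w2.png",c["image"])
hit=servo_line([*bar,.0735],rate=.08,contact_N=8); print("hit",hit,current_position(),current_force(),current_clock())
E
```

```text
625 resid yaw 0.005449866429866872 x [0.4251926  0.43077742 0.43665027] [0.09713648 0.09939378]
yaw -0.07618509349909319 bar [ 0.43039861 -0.02196542]
hit False [ 0.43078653 -0.022026    0.07385907] [ 0.49374207 -0.18511751  0.31611846] 6.0833
```

View pics/w2.png

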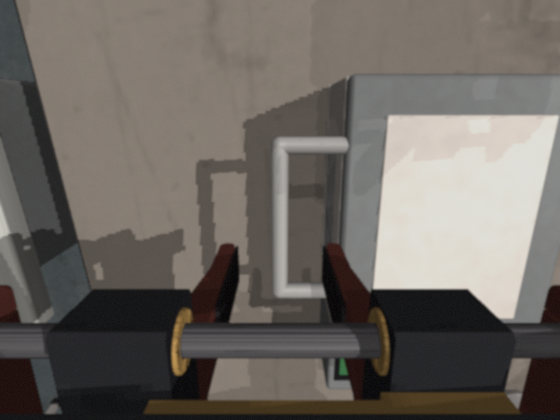

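The bar at (282,215) sits between the open fingers, and there was no contact going down. Now I'll grip it and try the cover.

```bash
python3 - <<'E'
from h import *
bx,by,yaw=np.load("pose.npy")
move_gripper(0.0); print("gap",current_finger_gap(),"grip",current_grip_force(),"F",current_force())
p=np.array(current_position()); z0=p[2]
for dz in (.003,.006,.009,.012,.015):
    hit=servo_line([p[0],p[1],z0+dz],rate=.03,contact_N=9)
    print(dz,hit,np.round(current_position()-p,4),np.round(current_force(),1),np.round(current_torque(),2))
    if hit or current_force()[2]<-11: break
sleep(.3); print(current_force(),current_clock())
E
```

```text
gap 0.011206667904685007 grip 29.999996423721313 F [ 1.16047691  0.58579782 -0.70585434]
0.003 False [ 0.0001 -0.      0.0031] [ 2.6 -0.2 -1.7] [-0.02 -0.23 -0.01]
0.006 False [ 0.0003 -0.      0.0062] [ 2.   0.4 -1.8] [ 0.02 -0.29 -0.01]
0.009 False [ 0.0005 -0.0001  0.0093] [ 4.1  0.3 -2.2] [ 0.04 -0.49  0.08]
0.012 False [ 0.0008 -0.0001  0.0123] [ 5.5  1.2 -2.4] [ 0.13 -0.7   0.02]
0.015 False [ 0.0011 -0.0001  0.0153] [ 5.3  0.7 -3. ] [ 0.08 -0.83  0.03]
[ 5.63310308  0.22001059 -4.23417133] 8.2583
```

The bar rose 15 mm, well past the 6–9 mm play, with under 5 N. The cover isn't caught, so the release stays untouched. I'll raise it along the arc to 60°.

```bash
python3 - <<'E'
from h import *
bx,by,yaw=np.load("pose.npy"); q=tool(yaw)
d=np.array([np.cos(yaw),np.sin(yaw)]); a0=np.arcsin(.0075/.204)
H=np.array([bx,by])+.204*np.cos(a0)*d; zoff=-.019
for th in np.radians(np.arange(6,61,6)):
    r=.204; xy=H-r*np.cos(th+a0)*d
    hit=servo_line([*xy,.085+r*np.sin(th+a0)+zoff],q,rate=.08,contact_N=15)
    print(round(np.degrees(th)),hit,np.round(current_force(),1),round(current_finger_gap(),4),current_clock())
    if hit: break
sleep(.3)
print(current_position(),current_qvel().round(3) if hasattr(current_qvel(),'round') else current_qvel(),current_grip_force())
for n in("wrist","scene"):
    c=capture(n); cv2.imwrite(f"pics/{n}3.png",c["image"])
    r=silhouettes(n,"cover")
    if r:
        P=cloud(c,r[0]["region"]); s=(P[:,:2]-H)@d; k=(s>-.25)&(s<.05)&(P[:,2]>.08); print(n,r[0]["conf"],k.sum(),"zmax",np.percentile(P[k,2],[5,98]),"deg",-np.degrees(np.arctan(np.polyfit(s[k],P[k,2],1)[0])) if k.sum()>20 else None)
E
```

```text
6 False [ 4.8 -0.4 -1.9] 0.011 8.5083
12 False [ 5.7  0.2 -3.5] 0.0111 8.925
18 False [ 6.5 -1.2 -4.1] 0.0109 9.3417
24 False [ 6.  -1.1 -5.6] 0.0114 9.7583
30 False [ 7.3 -1.4 -5.6] 0.0113 10.175
36 False [ 5.1 -1.9 -5.9] 0.0109 10.5917
42 False [ 2.3 -2.4 -3.9] 0.0108 11.0083
48 False [-4.5 -3.5  3.2] 0.0113 11.425
54 False [-5.3 -2.8  5.6] 0.0111 11.8417
60 False [-5.2 -2.3  5.6] 0.0115 12.2583
[ 0.53721024 -0.03019901  0.24643801] [-0.001 -0.001  0.    -0.001 -0.002  0.001] 30.001078248023987
wrist 0.84 23078 zmax [0.12164707 0.27031376] deg 56.793586773465265
scene 0.91 1437 zmax [0.10097058 0.26710277] deg 58.97444062590289
```

View pics/scene3.png

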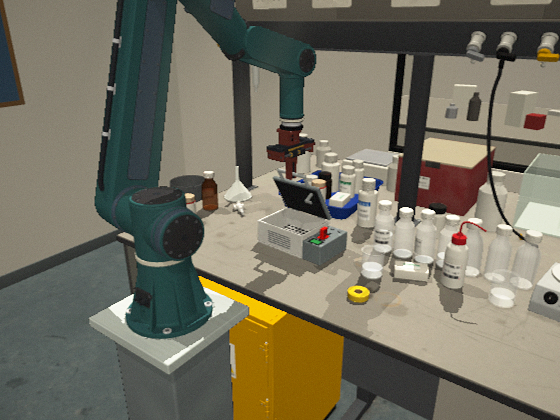

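The scene view shows the cover held open at about (303,197), measured at 57–59°. The gripper is still on the bar, the release at (323,235) hasn't moved, and the beaker and tape are in place. I'm handing it in.

```bash
python3 -c "
from bench import *
print(current_grip_force(),current_finger_gap(),close_job())"
```

```text
the job is handed in; nothing more can be done
30.001111328601837 0.01130062365097871 None
```

The cover was not caught when I tried it, so I left the red release alone, raised the cover by its bar to about 58° and handed the job in still holding it there; the bystanders were not touched (no verdict came back).

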